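Hold a pine offcut down in the corner of a sawing board

ROBOT

A 6-joint arm with a two-finger parallel gripper is mounted at the origin on a cart in front of the work surface, level with it; the furniture and walls round the work are solid. World frame = base frame: x ahead of the robot, y to its left, z up, the work surface at z = 0. Lengths are in m, angles in rad, forces in N, time in s.
With the tool pointing down it reaches from about 0.275 to 0.75 m from the base axis. Payload 10.2 kg.
Tool frame: the origin (TCP) lies midway between the tips of the shut fingers; the grasp point (between the pads) lies 19 mm behind it (env.hold_point_z is the distance from the TCP to the grasp point, in m); x points along the fingers, z is the direction in which the jaws open and shut, and the axes are right-handed (so a half turn about x gives the same grasp; the last joint's range is limited). The gripper opens to 85 mm and grips with 20 to 120 N. Pads are 22 mm wide; open, the fingers measure 114 mm over their backs; the gripper's body (76 mm by 85 mm) begins 54 mm behind the grasp point. The pads swing forward as they close: fully open they stand 13 mm farther back than shut.
Start: joints at [-0.223, 0.313, 1.498, -0, 1.331, -0.223], TCP at [0.525, -0, 0.211] pointing down, gripper open.
Joint ranges: [-2.94, 2.94], [-0.97, 2.17], [0.19, 2.56], [-1.23, 4.37], [0.02, 3.11], [-2.88, 2.88]. Speed limits (rad/s): [2.39, 2.39, 3.01, 3.14, 3.14, 3.14].

INTERFACE

Orientations are given as a unit quaternion [x, y, z, w].
In Python, from bench import env, kinematics, monitor, eyes, job gives the robot as it stands. The module is installed in compiled form; this text tells all that it offers. Calls block until the motion is done:
- env.reach(position, orientation): joint-space move of the TCP to a pose.
- env.movel(position, velocity=0.15, frame=None, guard=None): straight line of the TCP; frame=None keeps the orientation; velocity is the mean speed in m/s. With guard (N) it stops when the force on the tool has changed by that much, and returns True; else False.
- env.set_joints(angles): joint-space move.
- env.release() and env.close_gripper(effort=None): open the fingers fully, or close them until they stop; effort is the grip in N (None keeps the last).
- env.hold(seconds).
- kinematics.ik(position, orientation): joint angles nearest the present ones, or None.
- monitor.sense(): the state.
- eyes.grab_frame(name): name is "scene" or "side" or "wrist"; returns a dict with "frame" (480x640x3 uint8, red, green, blue), "mtx" (3x3 intrinsics, pixels), "view" (4x4, takes a point from world to camera coordinates). Camera axes: x right, y down, z forward; pixel columns grow to the right and rows downward; lengths in m; the calibration is good to about 2 mm. A picture is of the moment at which its call begins. There is no depth.
A pose or a line that the arm cannot do raises env.MotionError and nothing moves.
- job.hand_in(): hands the job in, once; it reports no verdict.
The state is a dict: "clock": time; "joints": joint angles; "qvel": joint speeds; "joint_efforts": joint torques, N m; "position": TCP position; "ee_rot": TCP orientation; "contact_force": force on the tool from outside, world axes, zero at the start; "ft_torque": the same for the moment, N m; "finger_gap": opening from 0.0 (shut) to 1.0 (fully open).
Only numpy, scipy, OpenCV 4.12 (cv2) and the standard library are available. Lean on these libraries where they do the work, as an engineer would, in place of code of your own. Each camera call takes 0.05 s, during which the arm holds its last target.

TASK

Please be my third hand while I dress the free end of this pine offcut: first slide the parked tape roll up off the upright bench dog, lay it flat on the bench beside the board and let go of it. Then set the offcut on the board with its end butted against that dog, on the side of the board's middle, and its long side flat along the wooden fence, and finish while still holding it there with one firm diagonal push, into the fence and down on the board at once, at least 5 N each way. Leave the mixing cup and the caliper where they are.

Things in the scene. Friction and masses are not known exactly. Their poses are not given: they have to be found in the camera images.
- board: plywood board 160 x 300 x 18 mm, screwed flat on the bench and immovable; origin at the centre of its underside (bench level), x across its depth away from the robot, y along its length, z up. Its top is 18 mm above the bench. It has four 20 mm dog holes, at x = +16 and -50 mm, y = +120 and -120 mm; the two at x = +16 mm hold the dogs
- fence: straight wooden bar fixed on the board near its far long edge, 28 mm deep (x), 160 mm long (y), 16 mm high, ending short of the dogs; origin at the middle of the bottom edge of its working face, which looks to its -x and lies at x = +40 mm in the board's frame, at the board's top. Wood on wood has friction of about 0.6, which takes up part of a push along a face
- dog: bench dog: upright round aluminium pin, 19 mm in diameter, 45 mm proud of the board, immovable; origin on its axis at the level of the board's top, axes as the board's. It is in the left or in the right hole (x = +16, y = +120 or -120 mm on the board); the tape roll starts round it. The dog in the opposite hole is pushed down below the surface and plays no part
- tape_roll: narrow roll of tan masking tape on a cardboard core, 58 mm outside diameter, 27 mm bore, 24 mm wide, about 60 g; origin on its axis at its lower face, z along its axis. It starts lying on the board with the dog standing loosely through its bore. The bench left of the board, between and behind board and offcut (world x 0.60 to 0.70 m, y 0.18 to 0.30 m), is bare
- offcut: plain pine block, 45 (x) by 125 (y) by 34 mm (z), about 90 g, alone on the bench left of the board (a like block at the very back is not meant); origin at the centre of its underside. Grip it across its 45 mm width, at least 18 mm above its underside if the fingers shall clear the 16 mm fence. Either end may go to the dog, its middle then 62.5 mm from the dog's face towards the board's middle
- cup: clear plastic mixing cup, 67 mm wide at the rim, 70 mm high, standing behind the board; origin at the centre of its foot. To be left alone
- caliper: steel dial caliper, 67 x 200 x 16 mm, long along its y, lying behind the board; origin under its middle. To be left alone
Not all that is in view belongs to the job. Of the things like the tape_roll, leave any that is red; of the rest the smaller one is meant.

How it is judged:
On the way, in this order (a step that is already met when the one before it is completed fails the run):
1. the tape roll is slid up off the dog, its lower face above the dog's top (z of tape_roll in the frame of dog above 0.047 m), for 0.1 s.
2. the tape roll lies flat on the bench beside the board, at rest and let go of (height (world z) of tape_roll between -0.004 and 0.004 m and angle between tape_roll's own z axis and vertical below 0.1 rad and linear speed of tape_roll below 0.03 m/s and contact force between the fingers and tape_roll below 0.05 N), for 0.2 s.
At the end, for the whole second after the job is handed in: Roll flat and free on the bench. Offcut at rest, flat on the board, parallel to the fence (0.04 rad), within 3 mm of touching the fence and the dog, on the dog's inner side, touched by the fingers, and pressed on the board and on the fence with over 3 N each (all of step 2 and angle between offcut's own z axis and vertical below 0.05 rad and angle between the y axis of offcut and the y axis of board, either way round below 0.04 rad and z of offcut in the frame of board between 0.015 and 0.0205 m and x of offcut in the frame of board between 0.0145 and 0.0205 m and ((y of dog in the frame of board above 0.05 m and y of offcut in the frame of board between 0.045 and 0.051 m) or (y of dog in the frame of board below -0.05 m and y of offcut in the frame of board between -0.051 and -0.045 m)) and contact force between offcut and board above 3 N and contact force between offcut and fence above 3 N and contact force between the fingers and offcut above 3 N and linear speed of offcut below 0.02 m/s); the arm keeps its last pose, push and grip.
It fails at once if the mixing cup is pushed or tipped (more than 25 mm or 0.4 rad) (distance of cup from where it was at the start of the episode above 0.025 m or angle between cup's own z axis and vertical above 0.4 rad).
It fails at once if the caliper is pushed (more than 25 mm) (distance of caliper from where it was at the start of the episode above 0.025 m).
It also fails if it takes over 70 s, if anything falls off the work surface, if the arm or the gripper's body presses on something with over 40 N, if the wrist force passes 120 N, or if a joint passes its speed limit or range.

## Working session

There is one attempt and no reset: what is moved stays moved. The work goes in short steps, each a Python script; the robot and the scene stay as the last script left them, time stands still between calls to the robot, and variables do not carry over. Pictures are saved under pics/ and viewed, and the job is handed in when it is done.

```bash
mkdir -p pics; python3 - <<'E'
from bench import env, kinematics, monitor, eyes, job
import cv2,numpy as np
for n in ["scene","side","wrist"]:
    f=eyes.grab_frame(n); cv2.imwrite(f"pics/a_{n}.png",f["frame"][:,:,::-1]); print(n,np.round(f["mtx"],1).tolist(),np.round(f["view"],4).tolist())
s=monitor.sense();print(s["clock"],s["position"],s["ee_rot"],env.hold_point_z)
E
```

```text
scene [[607.6, 0.0, 325.6], [0.0, 607.6, 235.2], [0.0, 0.0, 1.0]] [[-0.9038, -0.428, 0.0039, 0.5936], [-0.3211, 0.6719, -0.6674, 0.1935], [0.283, -0.6044, -0.7447, 1.1001], [0.0, 0.0, 0.0, 1.0]]
side [[528.5, 0.0, 320.2], [0.0, 528.5, 233.4], [0.0, 0.0, 1.0]] [[-0.9986, 0.0525, 0.0103, 0.6047], [0.0253, 0.6332, -0.7736, -0.0225], [-0.0471, -0.7722, -0.6336, 1.3923], [0.0, 0.0, 0.0, 1.0]]
wrist [[361.9, 0.0, 318.3], [0.0, 361.9, 241.9], [0.0, 0.0, 1.0]] [[1.0, -0.0002, -0.0016, -0.5233], [0.0003, -0.9515, 0.3075, -0.0397], [-0.0016, -0.3075, -0.9515, 0.3817], [0.0, 0.0, 0.0, 1.0]]
0.15 [5.24794008e-01 4.86274300e-05 2.10577642e-01] [8.08607552e-05 7.07441102e-01 9.13514883e-05 7.06772291e-01] 0.0187
```

View pics/a_scene.png

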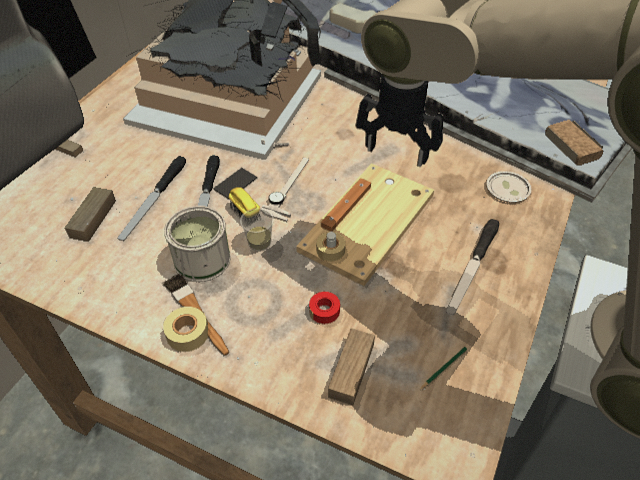

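View pics/a_side.png

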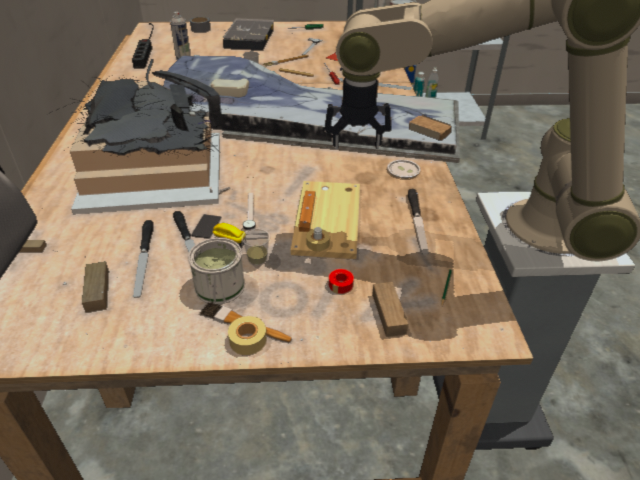

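View pics/a_wrist.png

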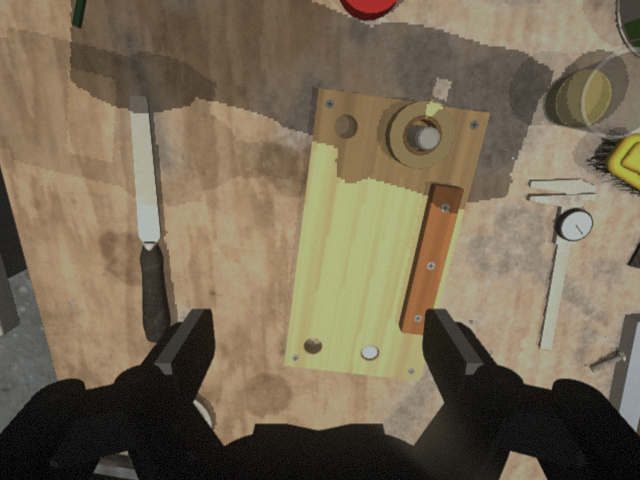

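Things that could be taken for the target, by scene pixel:
- **Rolls:** the tan one round the dog (331,247), red (325,307) and a bigger pale yellow one (185,328). I choose the tan one on the dog because it is smaller and not red.
- **Blocks:** the one left of the board (351,367), and a like one at the very back (90,213). I choose (351,367).

Next are close crops to check these choices, and a rough localisation.

```bash
cat > h.py <<'E'
from bench import env, kinematics, monitor, eyes, job
import cv2,numpy as np
def ray(f,uv):
    R=f["view"][:3,:3];t=f["view"][:3,3];K=f["mtx"]
    d=R.T@np.linalg.inv(K)@np.array([uv[0],uv[1],1.]);return -R.T@t,d
def onz(f,uv,z):
    c,d=ray(f,uv);return c+d*(z-c[2])/d[2]
def proj(f,p):
    q=f["view"][:3,:3]@np.asarray(p,float)+f["view"][:3,3];q=f["mtx"]@q;return q[:2]/q[2]
def grab(n,name):
    f=eyes.grab_frame(n);cv2.imwrite(f"pics/{name}.png",f["frame"][:,:,::-1]);return f
E
python3 - <<'E'
from h import *
f=eyes.grab_frame("scene"); w=eyes.grab_frame("wrist")
np.savez("a.npz",s=f["frame"],w=w["frame"])
for p in [(330,400),(360,402),(373,334),(345,331)]: print(onz(f,p,0.0).round(3),onz(f,p,0.034).round(3))
b=[(321,89),(490,113),(415,380),(286,367)]
for p in b: print("b",onz(w,p,0.018).round(4))
print("dogtop",onz(w,(427,137),0.063).round(4),"cup",onz(f,(260,243),0).round(3))
a=cv2.resize(f["frame"][190:290,270:370],(400,400),interpolation=2); c=cv2.resize(f["frame"][315:415,305:405],(400,400),interpolation=2)
cv2.imwrite("pics/crop1.png",np.hstack([a,c])[:,:,::-1])
cv2.imwrite("pics/crop2.png",cv2.resize(w["frame"][70:220,280:520],(800,500),interpolation=2)[:,:,::-1])
E
```

```text
[0.481 0.354 0.   ] [0.474 0.37  0.034]
[0.434 0.336 0.   ] [0.429 0.352 0.034]
[0.465 0.203 0.   ] [0.459 0.224 0.034]
[0.514 0.219 0.   ] [0.506 0.239 0.034]
b [0.526  0.1106 0.018 ]
b [0.683 0.09  0.018]
b [ 0.6377 -0.2073  0.018 ]
b [ 0.4858 -0.1892  0.018 ]
dogtop [0.6136 0.0699 0.063 ] cup [0.76  0.099 0.   ]
```

View pics/crop1.png

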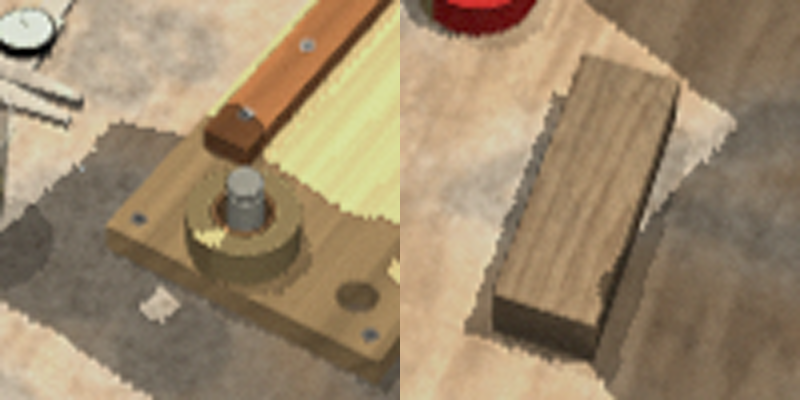

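View pics/crop2.png

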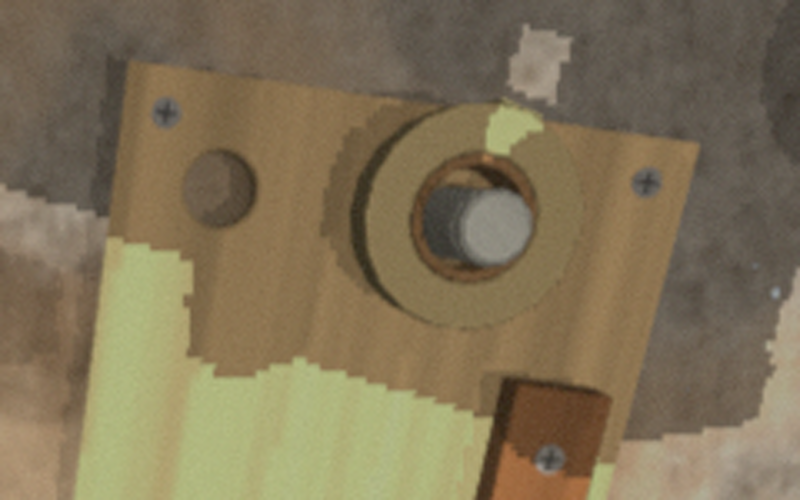

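The crops confirm both: a tan roll with a cardboard core round the grey dog (left hole), and the plain block alone left of the board. Next I take one higher wrist view that covers both.

```bash
python3 - <<'E'
from h import *
q=[0,.70711,0,.70711]
env.reach([0.55,0.12,0.33],q)
w=grab("wrist","b_wrist"); print(monitor.sense()["position"],monitor.sense()["clock"],monitor.sense()["contact_force"])
np.savez("b.npz",frame=w["frame"],mtx=w["mtx"],view=w["view"])
E
```

```text
[0.54970222 0.11893216 0.32829881] 1.0167 [-0.05295704 -0.39444561  0.25945915]
```

View pics/b_wrist.png

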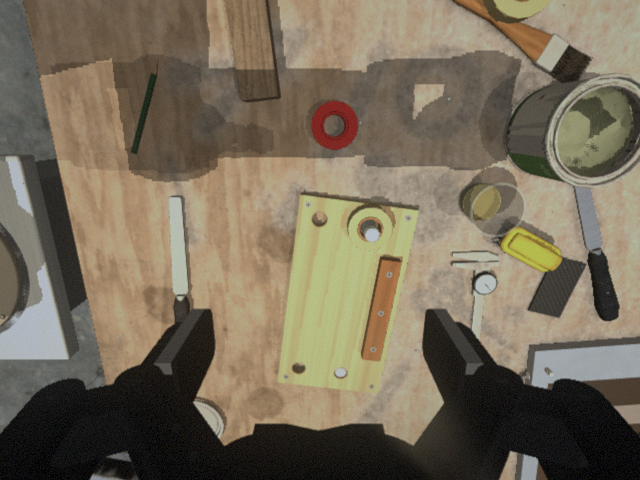

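```bash
python3 - <<'E'
from h import *
w=dict(np.load("b.npz"))
hsv=cv2.cvtColor(w["frame"],cv2.COLOR_RGB2HSV)
print(hsv[300,340],hsv[360,310],hsv[320,270],hsv[200,360],hsv[320,380],hsv[235,385],hsv[225,350])
H,S,V=[hsv[...,i].astype(int) for i in range(3)]
m=((H>22)&(H<36)&(S>70)&(V>110)).astype(np.uint8)
m[:185]=0;m[:,:270]=0;m[:,425:]=0
fe=((H<14)&(S>140)).astype(np.uint8);fe[:240]=0;fe[370:]=0;fe[:,:350]=0;fe[:,410:]=0
def big(m):
    c,_=cv2.findContours(m,cv2.RETR_EXTERNAL,cv2.CHAIN_APPROX_NONE);return max(c,key=cv2.contourArea)[:,0,:]
mm=cv2.morphologyEx(m|fe,cv2.MORPH_CLOSE,np.ones((5,5),np.uint8)); c=big(mm)
P=np.array([onz(w,p,.018)[:2]*1000 for p in c],np.float32); r=cv2.minAreaRect(P);print("board",r)
c2=big(fe);P=np.array([onz(w,p,.034)[:2]*1000 for p in c2],np.float32); r=cv2.minAreaRect(P);print("fence",r)
g=((S<35)&(V>120)).astype(np.uint8);g[:225]=0;g[245:]=0;g[:,:360]=0;g[:,384:]=0
c3=big(g);u=cv2.moments(g,True);uv=(u['m10']/u['m00'],u['m01']/u['m00']);print(uv,u['m00'],onz(w,uv,.063))
v=w["frame"].copy();cv2.drawContours(v,[c[:,None],c2[:,None],c3[:,None]],-1,(255,0,0),1)
cv2.imwrite("pics/b_seg.png",cv2.resize(v[180:400,260:440],(540,660),interpolation=0)[:600,:,::-1])
env.reach([0.5,0.28,0.30],[0,.70711,0,.70711])
f=grab("wrist","c_wrist");np.savez("c.npz",frame=f["frame"],mtx=f["mtx"],view=f["view"]);print(monitor.sense()["position"])
E
```

```text
[ 30  81 183] [ 33  80 188] [ 17  93 164] [17 77 86] [ 13 142 154] [ 33  80 187] [ 35  77 192]
board ((582.5533447265625, -48.3824462890625), (302.0946350097656, 161.3019561767578), 82.26049041748047)
fence ((637.4971313476562, -39.897438049316406), (129.8675994873047, 27.59101104736328), 83.06038665771484)
(371.62573099415204, 234.2514619883041) 171.0 [0.61402546 0.06970594 0.063     ]
[0.50070258 0.27856535 0.29988167]
```

View pics/b_seg.png

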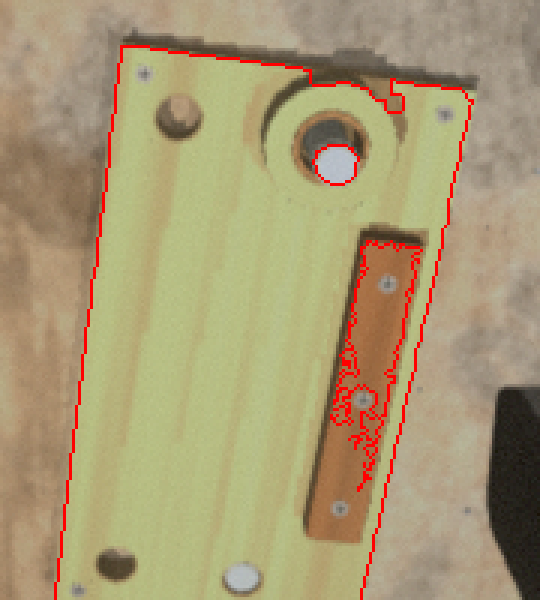

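View pics/c_wrist.png

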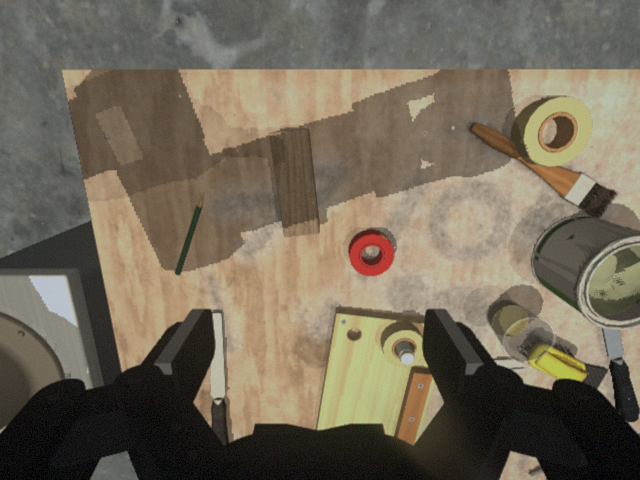

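```bash
python3 - <<'E'
from h import *
w=dict(np.load("b.npz"));c=dict(np.load("c.npz"))
print("roll top",onz(w,(370,227.7),.042))
for n,p,z in [("red",(372,253),.02),("can near",(535,255),.05),("can low",(565,305),0),("cup foot",(508,318),0),("brush",(474,128),.01),("bigroll",(552,135),.02),("caliper tip",(505,360),.01)]: print(n,onz(c,p,z).round(3))
print("red b",onz(w,(335,125),.02))
cv2.imwrite("pics/c_crop.png",cv2.resize(c["frame"][110:260,220:380],(640,600),interpolation=2)[:,:,::-1])
E
```

```text
roll top [0.61470005 0.07222592 0.042     ]
red [0.569 0.199 0.02 ]
can near [0.762 0.207 0.05 ]
can low [0.851 0.113 0.   ]
cup foot [ 0.773  0.092 -0.   ]
brush [0.685 0.354 0.01 ]
bigroll [0.774 0.347 0.02 ]
caliper tip [0.774 0.028 0.01 ]
red b [0.56865915 0.19848406 0.02      ]
```

View pics/c_crop.png

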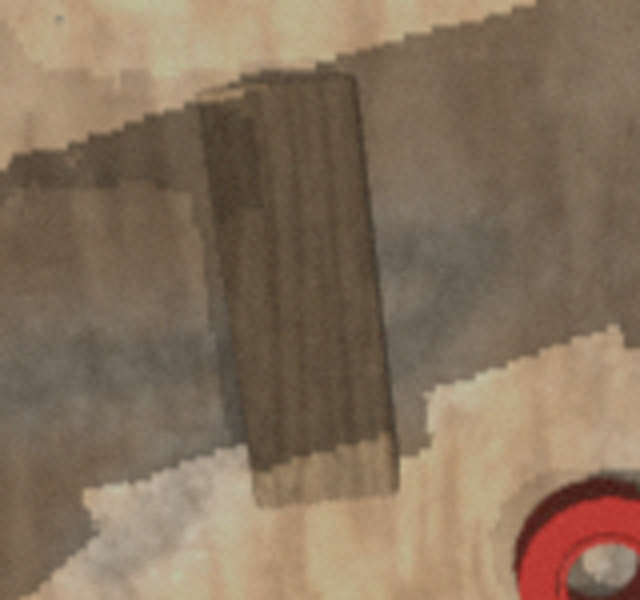

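```bash
python3 - <<'E'
from h import *
c=dict(np.load("c.npz"));f=eyes.grab_frame("scene")
up=lambda p:(220+p[0]/4-.4,110+p[1]/4-.4)
Q=[onz(c,up(p),.034) for p in [(257,507),(397,494),(355,72),(203,92),(245,78)]]
for q in Q: print(q.round(4))
print([np.linalg.norm(Q[i]-Q[j]).round(4) for i,j in [(0,1),(1,2),(2,3),(3,0)]])
g=lambda p:(305+(p[0]-400)/4-.4,315+p[1]/4-.4)
S=[onz(f,g(p),.034) for p in [(585,55),(680,85),(600,325),(495,293)]]
for q in S: print("s",q.round(4))
print(np.mean(S,0),[np.linalg.norm(S[i]-S[(i+1)%4]).round(4) for i in range(4)])
E
```

```text
[0.4563 0.2265 0.034 ]
[0.4997 0.2307 0.034 ]
[0.4879 0.3553 0.034 ]
[0.4447 0.3499 0.034 ]
[0.4567 0.3537 0.034 ]
[np.float64(0.0437), np.float64(0.1252), np.float64(0.0436), np.float64(0.1239)]
s [0.4987 0.2298 0.034 ]
s [0.4548 0.2261 0.034 ]
s [0.4408 0.3461 0.034 ]
s [0.4856 0.3516 0.034 ]
[0.46997995 0.28841928 0.034     ] [np.float64(0.0441), np.float64(0.1208), np.float64(0.045), np.float64(0.1225)]
```

```bash
cat >> h.py <<'E'
from scipy.spatial.transform import Rotation as Ro
YB=-7.74
def ori(deg): return (Ro.from_euler('z',deg,degrees=True)*Ro.from_euler('y',90,degrees=True)).as_quat()
def st(tag=""):
    s=monitor.sense();print(tag,"t",round(s["clock"],2),"p",np.round(s["position"],4),"F",np.round(s["contact_force"],2),"gap",round(s["finger_gap"],3))
    return s
E
python3 - <<'E'
from h import *
o=ori(YB)
for p in [(.6145,.0705,.14),(.6145,.0705,.019),(.655,.245,.12),(.655,.245,.0)]: print(np.round(kinematics.ik(p,o),2))
env.reach([.6145,.0705,.15],o); st()
print(env.movel([.6145,.0705,.020],velocity=.08,guard=6)); st()
grab("wrist","d_wrist");grab("side","d_side")
E
```

```text
[-0.07  0.58  1.29 -0.    1.27  0.06]
[-0.07  0.71  1.4  -0.    1.03  0.06]
[ 0.19  0.78  1.   -0.    1.37  0.33]
[ 0.19  0.9   1.1  -0.    1.15  0.33]
 t 2.92 p [0.6147 0.0714 0.1511] F [-1.12 -1.01 -0.03] gap 1.0
False
 t 4.7 p [0.6148 0.0705 0.0204] F [-0.7  -0.91 -0.2 ] gap 1.0
```

View pics/d_wrist.png

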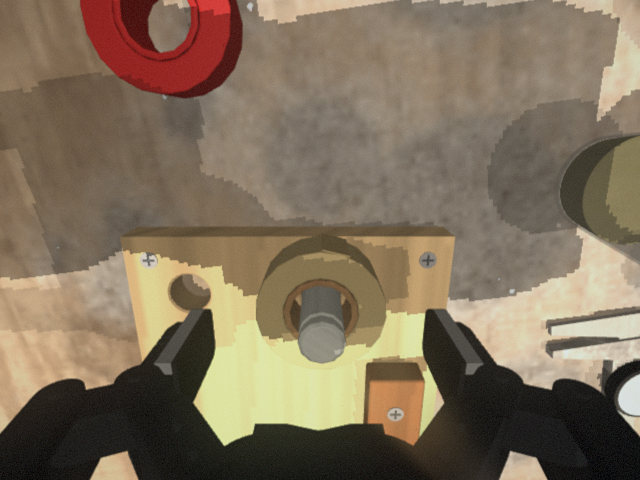

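The roll sits centred between the open pads, at about pixel (320,305), and the board edge is level in the view. So the yaw is right. Close and lift.

```bash
python3 - <<'E'
from h import *
o=ori(YB)
env.close_gripper(30); st("closed")
env.movel([.6145,.0705,.125],velocity=.10); env.hold(.2); st("up")
grab("wrist","e_wrist");grab("side","e_side")
E
```

```text
closed t 5.42 p [0.6161 0.0704 0.0222] F [-0.14  0.19 12.6 ] gap 0.201
up t 6.83 p [0.6143 0.0705 0.1246] F [0.45 0.72 0.39] gap 0.001
```

View pics/e_wrist.png

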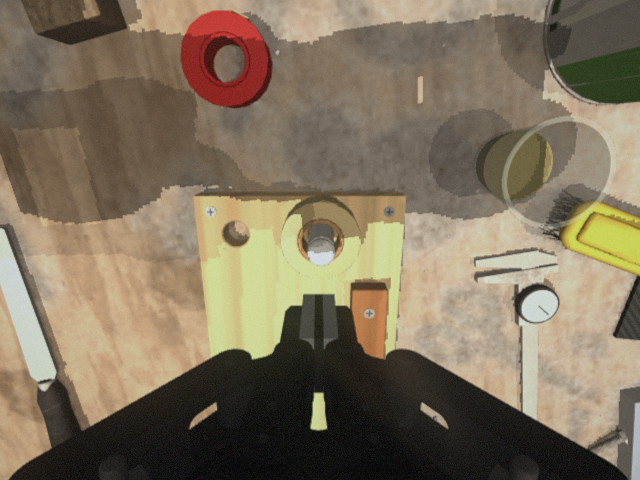

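View pics/e_side.png

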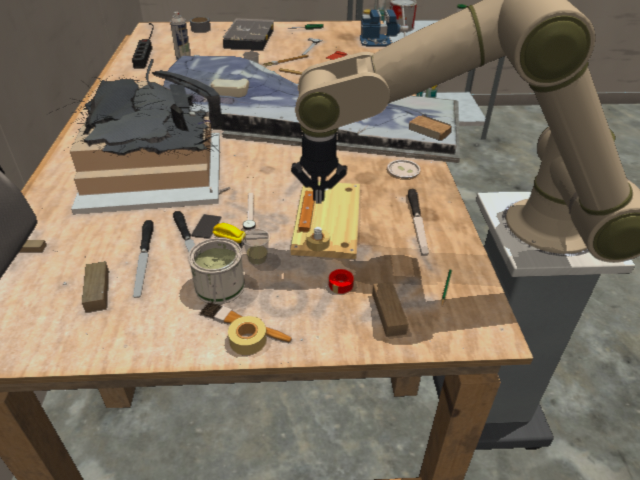

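The grasp missed. The roll is still round the dog at wrist pixel (320,240), and the fingers have shut to gap 0.001. At closing they stopped at gap 0.20, about the dog's width, with 12.6 N upward. Before retrying I check where the fingertips sit relative to the roll.

```bash
python3 - <<'E'
from h import *
w=eyes.grab_frame("wrist");s=monitor.sense();p=np.array(s["position"]);print(p, np.round(Ro.from_quat(s["ee_rot"]).as_matrix(),3).tolist())
print("tcp px",proj(w,p),"tcp+20mm up",proj(w,p+[0,0,.02]),"dogtop px pred",proj(w,[.6143,.069,.063]))
print("dog top from e",onz(w,(321,250),.063),"roll top",onz(w,(320,235),.042))
print("cam",ray(w,(0,0))[0])
E
```

```text
[0.61446466 0.07050273 0.12485172] [[-0.0, 0.135, 0.991], [0.0, 0.991, -0.135], [-1.0, -0.0, -0.0]]
tcp px [320.67418092 292.08805492] tcp+20mm up [320.91919586 311.81128986] dogtop px pred [320.21916693 253.09539889]
dog top from e [0.61510053 0.07108226 0.063     ] roll top [0.61505598 0.07512009 0.042     ]
cam [0.62412578 0.14928959 0.28883117]
```

```bash
python3 - <<'E'
from h import *
f=eyes.grab_frame("side");p=monitor.sense()["position"];print("side tcp px",proj(f,p),proj(f,[.6143,.069,.063]))
v=f["frame"];cv2.imwrite("pics/e_crop.png",cv2.resize(v[140:290,240:400],(800,750)[:2],interpolation=2)[:600,:,::-1])
a=cv2.imread("pics/d_side.png");cv2.imwrite("pics/d_crop.png",cv2.resize(a[170:280,260:380],(655,600),interpolation=2))
E
```

```text
side tcp px [318.49225925 208.02143614] [318.32822801 228.36325837]
```

View pics/e_crop.png

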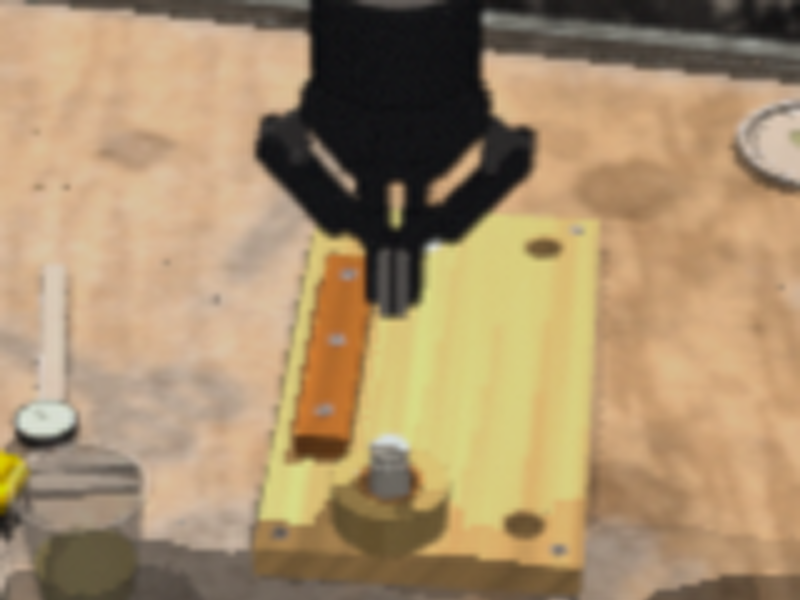

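View pics/d_crop.png

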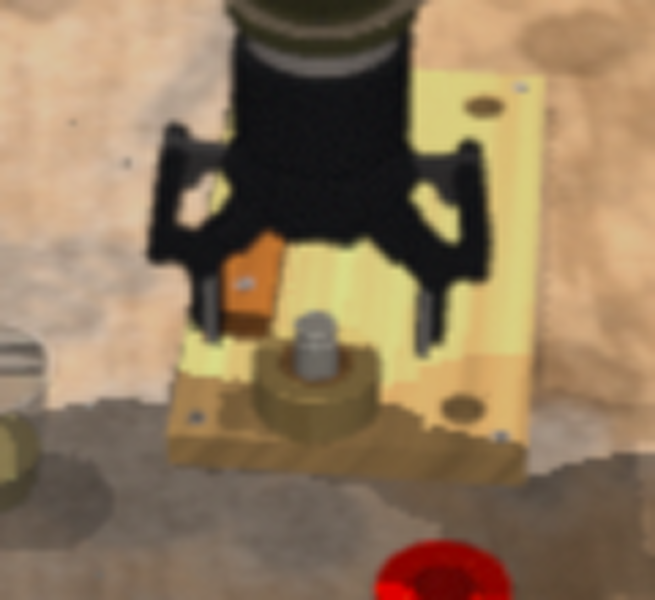

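The images say the tips are about 20 mm above where the reported TCP should put them. In the side view the tip is at row 202, against a predicted 208 for the TCP, and the wrist view agrees. That explains closing over the roll's top. A guarded touch with shut fingers on bare board will settle it.

```bash
python3 - <<'E'
from h import *
o=ori(YB)
env.movel([.57,-.02,.10],velocity=.15); st()
print(env.movel([.57,-.02,.012],velocity=.04,guard=4)); st("touch")
env.movel([.57,-.02,.06],velocity=.1)
env.release(); st("open")
print(env.movel([.57,-.02,.000],velocity=.04,guard=4)); st("touch open")
env.movel([.57,-.02,.09],velocity=.15); 
E
```

```text
t 7.87 p [ 0.5704 -0.0195  0.1003] F [0.14 1.13 0.65] gap -0.004
False
touch t 10.22 p [ 0.5701 -0.02    0.0121] F [-0.06 -0.04 -0.01] gap 0.0
open t 11.63 p [ 0.57 -0.02  0.06] F [ 0.49  0.02 -0.47] gap 0.999
False
touch open t 13.28 p [ 5.702e-01 -2.000e-02  2.000e-04] F [0.32 0.13 0.06] gap 1.001
```

```bash
python3 - <<'E'
from h import *
env.close_gripper(30)
env.movel([.57,-.02,.014],velocity=.15); 
print(env.movel([.57,-.02,-.012],velocity=.03,guard=4)); st("touch")
env.movel([.57,-.02,.06],velocity=.15); st()
E
```

```text
True
touch t 16.05 p [ 0.5701 -0.02   -0.0022] F [-1.93  0.51  7.68] gap -0.003
 t 16.62 p [ 0.5695 -0.0199  0.0591] F [-0.42 -0.54 -1.18] gap -0.001
```

Shut fingers touch the board at TCP z = −0.002, so the real tips are 20 mm behind the reported TCP. I correct for that and regrasp.

```bash
python3 - <<'E'
from h import *
o=ori(YB)
env.release()
env.movel([.6147,.0715,.10],velocity=.2); st()
print(env.movel([.6147,.0715,-.003],velocity=.08,guard=6)); st()
env.close_gripper(30); st("closed")
E
```

```text
t 18.1 p [0.6142 0.071  0.0994] F [-0.08  0.59 -0.77] gap 1.004
False
 t 19.53 p [ 0.615   0.0715 -0.0025] F [ 0.58 -0.47  0.34] gap 1.001
closed t 19.92 p [ 0.615   0.0715 -0.0026] F [-0.47 -0.04  3.25] gap 0.648
```

```bash
python3 - <<'E'
from h import *
env.movel([.6147,.0715,.085],velocity=.10); env.hold(.2); st("up")
grab("wrist","f_wrist")
E
```

```text
up t 21.15 p [0.6145 0.0715 0.0845] F [-0.06 -1.03 -1.12] gap 0.648
```

View pics/f_wrist.png

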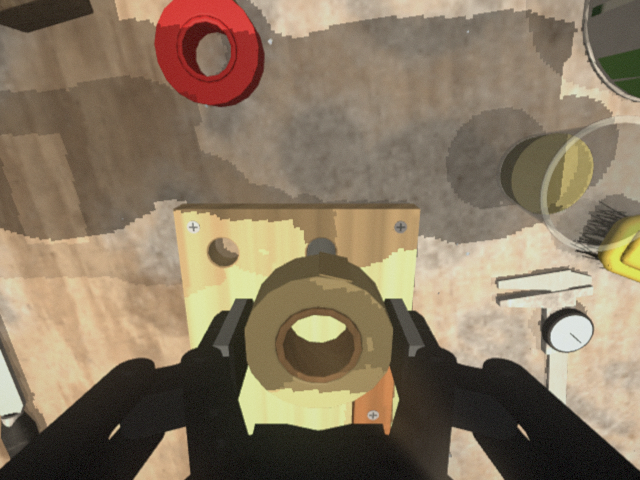

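The roll is held between the pads, centred at (318,345), and is clear of the dog. Now I lay it on the bare bench.

```bash
python3 - <<'E'
from h import *
env.movel([.655,.245,.06],velocity=.2); st()
env.movel([.655,.245,-.010],velocity=.12)
print(env.movel([.655,.245,-.03],velocity=.03,guard=3)); s=st("down")
env.release(); st("rel")
env.movel([.655,.245,.12],velocity=.2)
grab("wrist","g_wrist"); grab("side","g_side");st()
E
```

```text
t 22.25 p [0.655  0.2443 0.0601] F [ 0.77 -0.03 -0.23] gap 0.646
True
down t 23.43 p [ 0.6553  0.2451 -0.0209] F [0.24 1.04 2.74] gap 0.65
rel t 23.84 p [ 0.6547  0.245  -0.0214] F [-0.92  0.12 -0.2 ] gap 1.003
 t 24.8 p [0.6543 0.2448 0.1181] F [0.54 0.65 0.08] gap 0.999
```

View pics/g_wrist.png

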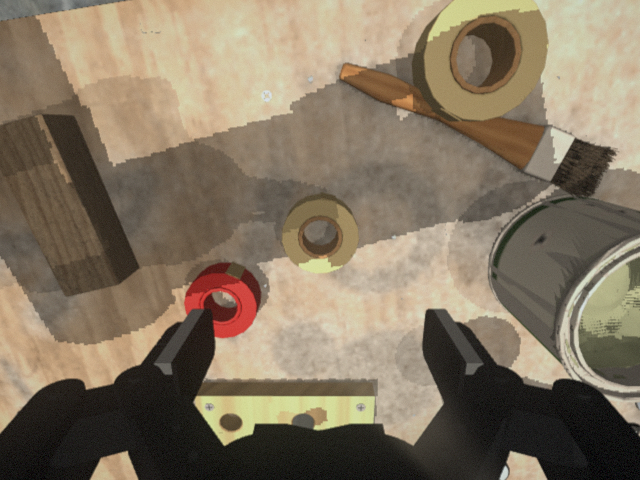

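The roll lies flat and free on the bench at (320,235), and the red roll at (222,300) is untouched. Next is the offcut.

```bash
python3 - <<'E'
from h import *
o=ori(5.4)
env.reach([.4715,.290,.10],o); st()
print(env.movel([.4715,.290,-.003],velocity=.1,guard=6)); st()
env.close_gripper(60); st("closed")
env.movel([.4715,.290,.08],velocity=.12); st("up")
f=grab("wrist","h_wrist"); np.savez("h.npz",frame=f["frame"],mtx=f["mtx"],view=f["view"])
grab("side","h_side")
E
```

```text
t 25.58 p [0.4727 0.2899 0.1002] F [-0.12 -0.12  0.87] gap 1.001
False
 t 26.77 p [ 0.4719  0.2902 -0.0024] F [ 0.8  -0.38 -0.58] gap 0.997
closed t 27.23 p [ 0.4719  0.2901 -0.0024] F [-0.12 -0.09  4.88] gap 0.51
up t 28.07 p [0.471  0.2898 0.0792] F [ 0.73  0.8  -1.12] gap 0.511
```

View pics/h_wrist.png

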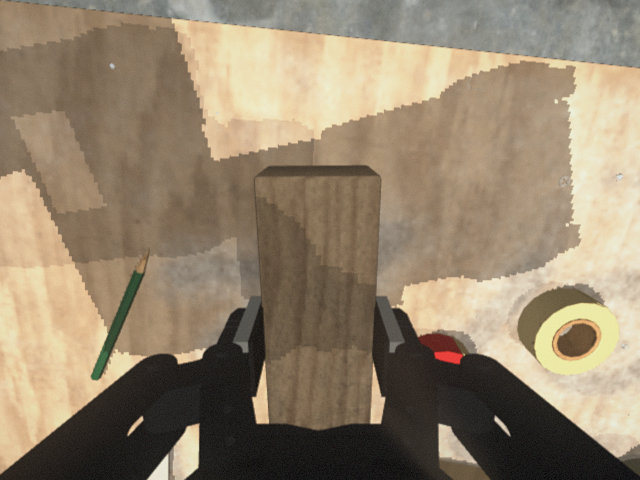

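View pics/h_side.png

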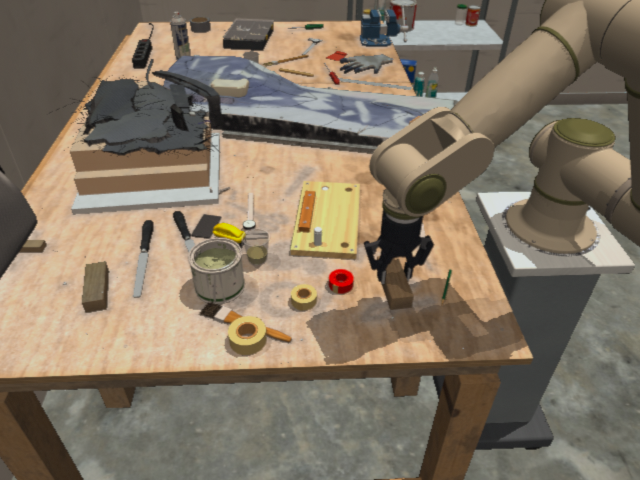

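```bash
python3 - <<'E'
from h import *
w=dict(np.load("h.npz"))
R=Ro.from_euler('z',5.4,degrees=True).as_matrix()
p0=np.array([.471,.2898,0])
for p in [(256,177),(381,177)]:
    q=onz(w,p,.0816+.034); print(q, (R.T@(q-p0)).round(4))
B=lambda x,y:np.array([.5826,-.0484])+Ro.from_euler('z',YB,degrees=True).as_matrix()[:2,:2]@[x,y]
print(B(16,120) if 0 else B(.016,.120),B(.0175,.048),B(.008,.036))
E
```

```text
[0.4425109  0.34961474 0.1156    ] [-0.0227  0.0622  0.1156]
[0.4860996  0.35373579 0.1156    ] [0.021  0.0622 0.1156]
[0.61461559 0.06835188] [ 0.60640511 -0.00319417] [ 0.59537552 -0.0138054 ]
```

```bash
cat >> h.py <<'E'
RB=Ro.from_euler('z',YB,degrees=True).as_matrix()
def BW(x,y,z): 
    v=RB@np.array([x,y,0.]);return [.5826+v[0],-.0484+v[1],z]
def loc(p):
    return (RB.T@(np.array(p)-[.5826,-.0484,0])).round(4)
def floc(s): return (RB.T@np.array(s["contact_force"])).round(2)
E
python3 - <<'E'
from h import *
o=ori(YB)
env.reach(BW(.006,.032,.10),o); st()
print(env.movel(BW(.006,.032,.0195),velocity=.10,guard=6)); s=st(); print(loc(s["position"]),floc(s))
f=grab("wrist","i_wrist");grab("scene","i_scene")
E
```

```text
t 29.42 p [ 0.5926 -0.0163  0.0998] F [-0.5  -0.43 -1.37] gap 0.509
False
 t 30.38 p [ 0.5933 -0.0176  0.0201] F [ 0.16  0.6  -1.57] gap 0.508
[0.0064 0.032  0.0201] [ 0.07  0.61 -1.57]
```

View pics/i_wrist.png

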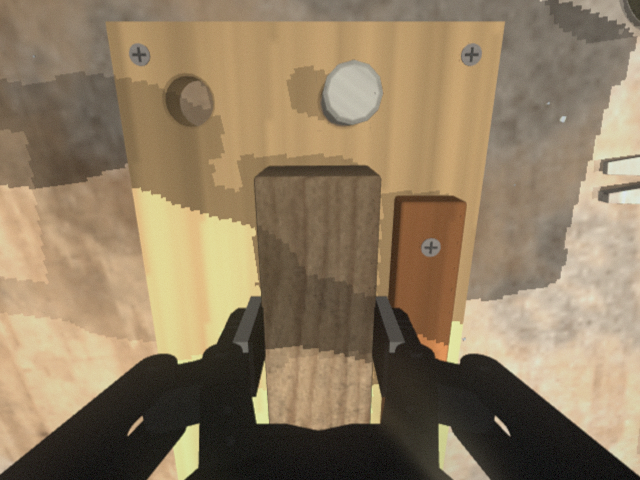

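View pics/i_scene.png

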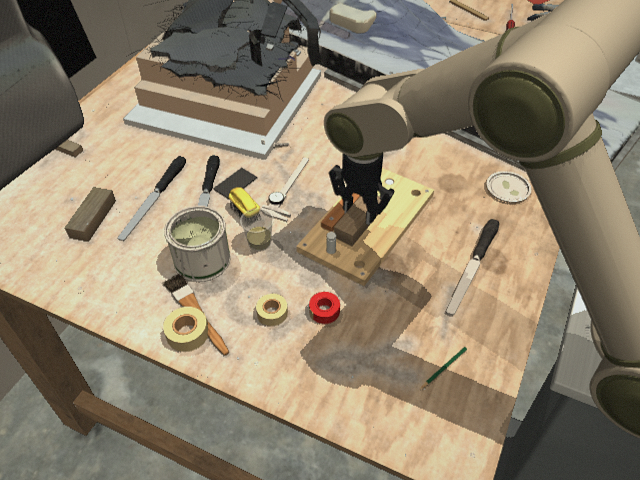

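It is aligned: block edges parallel to fence and board, with the dog (352,93) ahead of its end. Slide to the dog, then to the fence, just above the board.

```bash
python3 - <<'E'
from h import *
print(env.movel(BW(.007,.056,.0180),velocity=.025,guard=4)); s=st("dog"); L=loc(s["position"]);print(L,floc(s))
y=L[1]-.0003
print(env.movel(BW(.030,y,.0175),velocity=.025,guard=4)); s=st("fence"); print(loc(s["position"]),floc(s))
E
```

```text
True
dog t 31.17 p [ 0.5957 -0.0008  0.0181] F [-0.19 -2.49  0.57] gap 0.508
[0.0066 0.0489 0.0181] [ 0.15 -2.49  0.57]
True
fence t 31.75 p [ 0.607  -0.0023  0.0168] F [-0.02  0.19 -0.41] gap 0.505
[0.018  0.049  0.0168] [-0.04  0.18 -0.41]
```

Both contacts came where expected: TCP y 49.0 mm against 48 expected, and x 18.0 mm against 17.5. Go down, then push diagonally in small steps.

```bash
python3 - <<'E'
from h import *
s=monitor.sense();L=loc(s["position"])
print(env.movel(BW(L[0]-.0003,.0490,.008),velocity=.02,guard=4)); s=st("down"); P=loc(s["position"]);print(P,floc(s))
env.hold(.2); s=st(); print(loc(s["position"]),floc(s))
x,z=.0185,P[2]-.0005
for i in range(6):
    x+=.0007;z-=.0007
    env.movel(BW(x,.0490,z),velocity=.03); env.hold(.15); s=st("cmd %.4f %.4f"%(x,z)); F=floc(s);print(loc(s["position"]),F)
    if F[0]<-9 and F[2]>9: break
E
```

```text
True
down t 31.98 p [ 0.607  -0.0023  0.0157] F [-1.21 -0.22  4.39] gap 0.508
[0.018  0.049  0.0157] [-1.17 -0.38  4.39]
 t 32.18 p [ 0.607  -0.0023  0.0157] F [-0.36  0.75  5.29] gap 0.512
[0.018  0.049  0.0157] [-0.45  0.7   5.29]
cmd 0.0192 0.0145 t 32.58 p [ 0.6073 -0.0023  0.0157] F [-11.63   0.05  16.13] gap 0.509
[0.0183 0.049  0.0157] [-11.53  -1.51  16.13]
```

```bash
python3 - <<'E'
from h import *
x,z=.0192,.0145
for dx,dz in [(.0008,.0004),(.0006,.0003),(.0006,.0003)]:
    x+=dx;z-=dz
    env.movel(BW(x,.0490,z),velocity=.03); env.hold(.2); s=st("cmd %.4f %.4f"%(x,z)); F=floc(s);print(loc(s["position"]),F)
    if F[0]<-22 and F[2]>18: break
f=grab("wrist","j_wrist");grab("scene","j_scene");np.savez("j.npz",frame=f["frame"],mtx=f["mtx"],view=f["view"])
g=eyes.grab_frame("scene");v=g["frame"][150:350,220:460]
cv2.imwrite("pics/j_crop.png",cv2.resize(v,(720,600),interpolation=2)[:,:,::-1])
E
```

```text
cmd 0.0200 0.0141 t 33.03 p [ 0.6074 -0.0023  0.0157] F [-16.91   0.6   21.48] gap 0.513
[0.0184 0.049  0.0157] [-16.84  -1.69  21.48]
cmd 0.0206 0.0138 t 33.48 p [ 0.6074 -0.0023  0.0157] F [-21.63   0.63  26.83] gap 0.508
[0.0183 0.049  0.0157] [-21.52  -2.29  26.83]
cmd 0.0212 0.0135 t 33.93 p [ 0.6074 -0.0023  0.0156] F [-25.69   1.19  31.52] gap 0.512
[0.0183 0.049  0.0156] [-25.61  -2.28  31.52]
```

View pics/j_wrist.png

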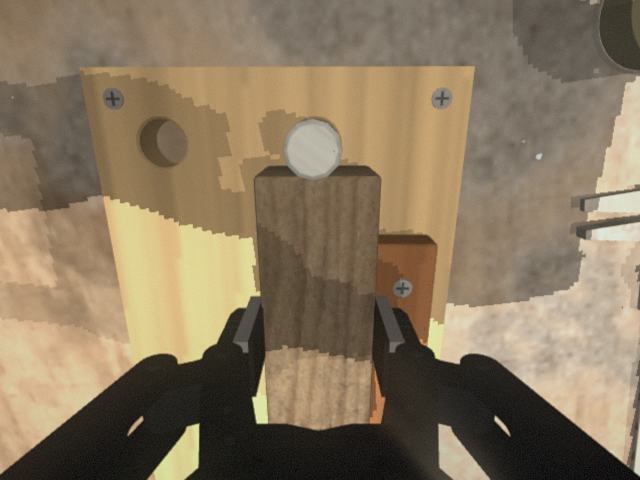

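View pics/j_crop.png

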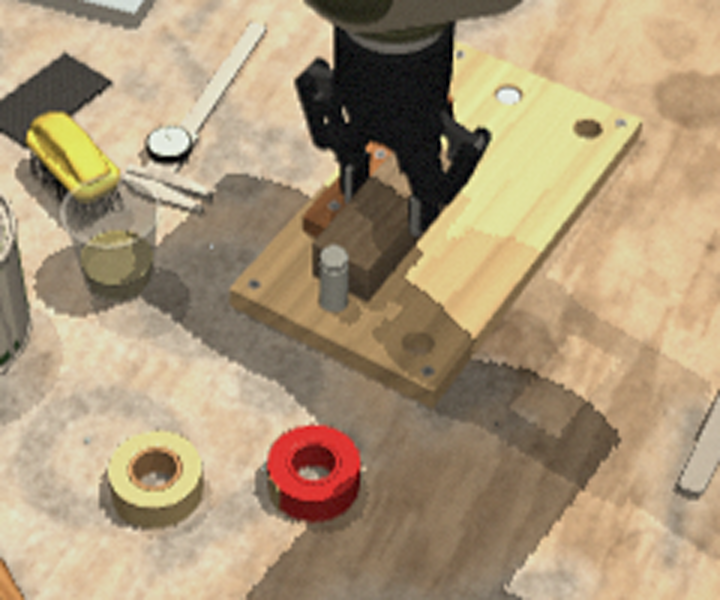

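The block sits against the dog at (313,150) and flat along the fence. The forces are 25.6 N towards the fence and 31.5 N down. Even if friction takes its full share, over 6 N remains on the fence and over 15 N on the board. One steadiness check, then hand in.

```bash
python3 - <<'E'
from h import *
env.hold(.5); s=st(); print(loc(s["position"]),floc(s))
job.hand_in(); st("after")
E
```

```text
t 34.58 p [ 0.6074 -0.0023  0.0157] F [-26.     1.52  30.71] gap 0.513
[0.0184 0.0491 0.0157] [-25.97  -1.99  30.71]
the job is handed in; nothing more can be done
the job is handed in; nothing more can be done
```

I slid the tan roll up off the left-hand dog, laid it flat on the bench at about (0.655, 0.245) m and let go of it. I then set the offcut against the dog and along the fence, and handed in at 34.6 s while still holding it there with the diagonal push. No verdict was given.

**Last checks:**
- **Position:** my board-frame estimate of the offcut's middle is x ≈ 18.4 mm and y ≈ 49 mm, with its underside ≈ 18 mm above the bench. All are inside the limits, and the reading was steady over 0.5 s.
- **Push:** about 26 N towards the fence and 31 N down. The friction of 0.6 could take up part of this, but at worst about 7 N stays on the fence and 15 N on the board.
- **Rest of the scene:** in the last pictures the roll lies free on the bench, and the cup and caliper look unmoved. I did not measure either one's position again.

**What went wrong or disagreed:**
- **First grasp:** it missed, because the fingers closed over the roll's top and onto the dog. The real fingertips sit about 20 mm behind the reported TCP. A guarded touch on the board showed this, and I corrected every later height for it.
- **Small offsets:** contact came about 1 mm past the camera prediction at the dog and 0.5 mm past it at the fence. That is within the calibration error.

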